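# Unlock a bulk-food bin with the forked tool

## Robot

A 6-joint arm with a two-finger parallel gripper is mounted at the origin on the work surface. World frame = base frame: x ahead of the robot, y to its left, z up, the work surface at z = 0. Lengths are in m, angles in rad, forces in N, time in s.
With the tool pointing down it reaches from about 0.3 to 0.775 m from the base axis. Payload 14.6 kg.
Tool frame: the origin (TCP) lies between the finger pads; the fingertips stand 14 mm ahead of it and the grasp point (between the pads) lies 5 mm behind it; z points along the fingers, y is the line along which they close (so a half turn about z gives the same grasp; the last joint's range is limited). The gripper opens to 94 mm and grips with 3 to 60 N. Pads are 16 mm wide; open, the fingers measure 119 mm over their backs; the gripper's body (75 mm by 177 mm) begins 78 mm behind the grasp point.
Start: joints at [-1.294, 0.3, 1.521, -0, 1.321, -0.067], TCP at [0.185, -0.518, 0.219] pointing down, gripper open.
Joint ranges: [-3.03, 3.03], [-0.79, 2.21], [0.23, 2.52], [-1.04, 4.18], [0, 3.07], [-2.55, 2.55]. Speed limits (rad/s): [2.22, 2.22, 2.57, 3.14, 3.14, 3.14].

## Interface

Orientations are given as [roll, pitch, yaw] about the fixed x, y, z axes, in that order (R = Rz(yaw) Ry(pitch) Rx(roll)).
In Python, from station import ctrl gives the robot as it stands. The module is installed in compiled form; this text tells all that it offers.
- The arm moves only by the tool move_arm, never from a script. Its argument "targets" is a list of rows, each a list of 7 numbers: the opening, from -1 (shut) to 1 (fully open), then the shift along the tool's x, y, z in units of 50 mm (1.0 is 50 mm), then the turn, a rotation vector about the tool's x, y, z in rad. A call has 1 to 12 rows; each row is the pose to reach, as a shift and turn from the pose commanded when the call began, along the tool's axes at that moment; what a row does not reach only later rows make up. A row lasts 1/10 s, in which the tool goes at most 50 mm and 8.59 degrees, less where a joint would pass 70% of its speed; a pose out of reach is approached as far as the arm can. A call with a gripper value outside its range is refused whole. The fingers move at their own pace and stop on an object; "grip_force" is the grip in N (left out, the last holds). Time passes only in rows, so rows that repeat a pose let the fingers close. It gives the time, the measured TCP pose, the force, the opening and the grip force at its end, in the units of the state.
- ctrl.get_obs(): the state, without advancing time (a new reading comes with each control period).
- ctrl.camera(name): name is "side" or "top" or "wrist"; returns (picture, depth): 384x512x3 uint8, red, green, blue; 384x512 float32, m along the optical axis (not along the pixel's ray), 0 where there is no reading.
- ctrl.camera_params(name): a dict with "intrinsics" (3x3 intrinsics, pixels), "k1" (the pictures are not rectified: a ray, as slopes to the right and down, at radius r is drawn at 1 + k1 r^2 times it, then the intrinsics apply), "rvec" (rotation vector, rad) and "tvec" (3), from world to camera coordinates, as OpenCV has them; the wrist camera has in their place "T_tool_cam" (4x4, takes a point from camera to tool coordinates, whose origin is the TCP and whose axes are the flange's). Camera axes: x right, y down, z forward; pixel columns grow to the right and rows downward; lengths in m; the calibration is good to about 2 mm. A picture is of the moment at which its call begins: read the wrist's pose just before it. camera_params takes no time and is no camera call.
- ctrl.hand_in(): hands the job in; it is judged then, once.
Trained networks look in the newest picture that a camera, given by its name, has taken for a name from the list of things; names that differ only in an ending like _2 or _b are one class to them, and where a whole thing is asked for, a point or a joint stands for the part that bears it (a point fixed in the world has none). Each returns a list of dicts, best first, with "score" (0 to 1); they miss things now and then, are a little off and sometimes report something else, mostly with a low value. They report only what shows in the picture. A call takes as long as a camera call. They do not tell look-alikes from the thing itself.
- ctrl.cut_out(camera, target): "region" (384x512 bool, what is visible of it) and "point" ([column, row] in pixels, amid what is visible of it).
- ctrl.tip_of(camera, target): "point" ([column, row] in pixels: a listed point, or the origin of a listed thing).
The state is a dict: "time_s": time; "qpos": joint angles; "joint_vel": joint speeds; "tau": joint torques, N m; "ee_pos": TCP position; "eef_rot": TCP orientation; "force": force on the tool from outside, world axes, zero at the start; "moment": the same for the moment, N m; "grip_width": finger opening in m; "grip_force": force on a finger pad.
Only numpy, scipy, OpenCV 4.12 (cv2) and the standard library are available. Lean on these libraries where they do the work, as an engineer would, in place of code of your own. Each camera call takes 0.05 s, during which the arm holds its last target. There are 200 camera calls.

## Task

The bin with the green label is empty and has to be opened for refilling. Take the orange-handled forked tool, set its two prongs over that bin's spring bar and press the brass collar sideways until the lid springs open, keeping the gripper itself off the bin; leave the other two bins shut. Then stand the fork upright on its round black mat again and let go.

Things in the scene. Friction and masses are not known exactly. Their poses are not given: they have to be found in the camera images.
- bin_green: The bin to open: smoky clear counter bin, empty, fixed, black lid, bright green cards on lid, front and back. 150 deep (x) x 170 wide (y) x 146 mm high when shut. Origin: centre of underside; z up; front faces its -x, towards the robot. 34 mm before the front wall a spring bar runs along y. Fixed black plates at y = -85 to -75 and 27 to 35 mm carry it: z 137 to 167 mm, out to x = -131 mm.
- green_rod (a point): Centre of the spring bar's bare rod (7 mm steel, along y), fixed at x -109, y 0, z 152 mm of the bin; same axes. Bare from y = -27 to +27 mm: the fork goes in here from above. Brass collar, 36 mm across, at y = -33 to -27 mm, coil spring beyond it. At the +y end the rod's tip, to y = 53 mm, holds the lid's white lug (y 41 to 55). Pressing the collar along -y draws the tip out.
- green_bar (a joint): How far the green bin's spring bar is drawn aside along the bin's -y, in m: 0 at rest, 0.024 at its hard stop. It springs back by itself. About 3 N at rest, 7 N at 20 mm; the lug comes free at about 12 to 14 mm.
- green_lid (a joint): Angle of the green bin's lid, in rad: 0 shut, 1.15 fully open. Hinged along its far (+x) upper edge; once the bar's tip has left the lug it lifts by itself in about 2 s, front edge up and back, and stays open.
- fork: Forked tool, 118 mm tall, 0.16 kg, upright on its prongs mid a round black mat (110 mm across, 4 mm thick, fixed). Origin: centre of its underside, between the prong ends; z up. Two steel prongs 7 (x) by 24 (y) mm, 52 mm long, side by side along x, 26 mm gap; bridge 40 x 24 mm at z 52 to 62; square orange handle 26 x 26 mm, z 62 to 118 mm. Same after half a turn about z.
- yellow_lid (a joint): Lid angle (rad, 0 shut) of the like bin with yellow labels, full of stock: to stay shut.
- red_lid (a joint): Lid angle (rad, 0 shut) of the like bin with red labels, full of stock: to stay shut.
Not all that is in view belongs to the job. There is more than one size of the fork; the one meant has the size given above.

How it is judged:
By the outcome, as a careful person would: the job done as asked, in the order asked, and still so for the second after the job is handed in, with the robot touching nothing.
It also fails if it takes over 48 s, if anything falls off the work surface, if the arm or the gripper's body presses on something with over 40 N, if the wrist force passes 120 N, or if a joint passes its speed limit or range.

## Working session

There is one attempt and no reset: what is moved stays moved. The work goes in short steps, Python scripts to look and compute and a tool call to move; the robot and the scene stay as the last step left them, time stands still between calls to the robot, and variables do not carry over. Pictures are saved under pics/ and viewed, at most 10 in all, crops included, and the job is handed in when it is done.

Besides the shell and the picture viewer there is one more tool, called after "Call:" as a command line: name --pt "numbers of a row" for each row, then --argument value for the rest. move_arm: Moves the arm, as the interface text tells. Its arguments: {"type":"object","properties":{"targets":{"type":"array"},"grip_force":{"type":"number"}},"required":["targets"]}

```bash
mkdir -p pics; cat > h.py <<'E'
import numpy as np, cv2
from station import ctrl
from scipy.spatial.transform import Rotation as Ro
def pose():
    o=ctrl.get_obs(); T=np.eye(4); r=np.array(o["eef_rot"])
    T[:3,:3]=Ro.from_euler('xyz',r).as_matrix() if r.size==3 else r.reshape(3,3)
    T[:3,3]=o["ee_pos"]; return T
def snap(n):
    T=pose(); im,d=ctrl.camera(n); p=ctrl.camera_params(n)
    if "T_tool_cam" in p: C=T@np.array(p["T_tool_cam"])
    else:
        E=np.eye(4);E[:3,:3]=cv2.Rodrigues(np.array(p["rvec"],float))[0];E[:3,3]=np.ravel(p["tvec"]);C=np.linalg.inv(E)
    return im,d,np.array(p["intrinsics"]),float(p["k1"]),C
def cloud(s,uv):
    im,d,K,k1,C=s; uv=np.atleast_2d(uv).astype(float)
    n=cv2.undistortPoints(uv[:,None],K,np.array([k1,0,0,0,0]))[:,0]
    z=d[np.round(uv[:,1]).astype(int),np.round(uv[:,0]).astype(int)].astype(float)
    return (np.c_[n*z[:,None],z])@C[:3,:3].T+C[:3,3]
def ray(s,uv):
    im,d,K,k1,C=s
    n=cv2.undistortPoints(np.array([[uv]],float),K,np.array([k1,0,0,0,0]))[0,0]
    return C[:3,3],C[:3,:3]@np.r_[n,1]
def atz(s,uv,z):
    o,r=ray(s,uv); return o+r*(z-o[2])/r[2]
def save(im,n): cv2.imwrite("pics/"+n,cv2.cvtColor(im,cv2.COLOR_RGB2BGR))
E
python3 - <<'E'
from h import *
o=ctrl.get_obs(); print(o["ee_pos"],o["eef_rot"],o["time_s"],o["grip_width"])
ims=[]
for n in("top","side"):
    s=snap(n); ims.append(s[0]); print(n,s[4][:3,3].round(3))
    for t in("fork","bin_green"):
        for c in ctrl.cut_out(n,t):
            v,u=np.nonzero(c["region"]); P=cloud(s,np.c_[u,v]); print(n,t,round(c["score"],2),c["point"],len(u),np.median(P,0).round(3),np.percentile(P,[3,97],axis=0).round(3).tolist())
    for t in("fork","green_rod","bin_green"):
        for c in ctrl.tip_of(n,t): print(n,"tip",t,round(c["score"],2),np.round(c["point"],1), atz(s,c["point"],{"fork":.004,"green_rod":.152,"bin_green":0}[t]).round(3))
im=np.vstack(ims); save(cv2.resize(im,(400*1,600)) if 0 else ims[0],"top0.png"); save(ims[1],"side0.png")
E
```

```text
[ 0.18532162 -0.51759011  0.21889092] [-3.14047918e+00 -7.73962000e-05  3.43801512e-01] 0.0 0.0940608874021498
top [0.44  0.008 1.021]
top fork 0.77 [326.6, 270.2] 332 [ 0.424 -0.162  0.115] [[0.402, -0.177, 0.026], [0.442, -0.15, 0.124]]
top fork 0.68 [271.1, 297.6] 166 [ 0.376 -0.06   0.088] [[0.359, -0.072, 0.037], [0.388, -0.052, 0.092]]
top bin_green 0.89 [249.7, 140.5] 8248 [ 0.67  -0.005  0.146] [[0.58, -0.085, 0.026], [0.764, 0.075, 0.165]]
top tip fork 0.93 [318.4 269.7] [ 0.42  -0.167  0.004]
top tip fork 0.74 [305.6 216.7] [ 0.538 -0.14   0.004]
top tip fork 0.49 [270.1 292.4] [ 0.372 -0.06   0.004]
top tip green_rod 0.89 [250.  185.3] [ 0.584 -0.013  0.152]
top tip bin_green 0.91 [248. 150.] [ 0.691 -0.012  0.   ]
side [ 0.448 -0.682  0.696]
side fork 0.67 [191.2, 269.0] 673 [ 0.422 -0.177  0.073] [[0.402, -0.186, 0.005], [0.444, -0.158, 0.122]]
side fork 0.58 [166.9, 241.2] 299 [ 0.374 -0.071  0.056] [[0.359, -0.074, 0.0], [0.389, -0.029, 0.091]]
side bin_green 0.95 [290.1, 189.6] 5058 [ 0.67  -0.049  0.146] [[0.575, -0.092, 0.058], [0.764, 0.067, 0.165]]
side tip fork 0.86 [195.4 284.4] [ 0.421 -0.161  0.004]
side tip fork 0.86 [246.9 272.4] [ 0.541 -0.154  0.004]
side tip fork 0.7 [175.3 255.8] [ 0.381 -0.066  0.004]
side tip green_rod 0.69 [253.  180.2] [ 0.591 -0.003  0.152]
side tip bin_green 0.66 [291.2 219. ] [ 0.694 -0.003  0.   ]
```

View pics/top0.png

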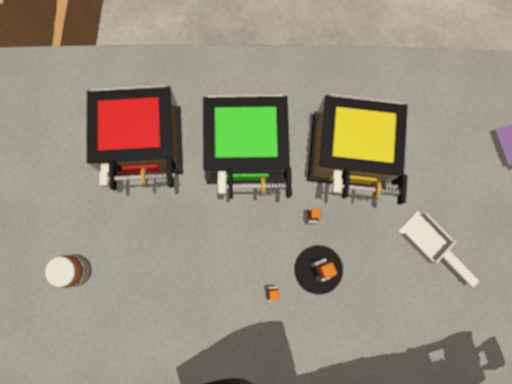

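View pics/side0.png

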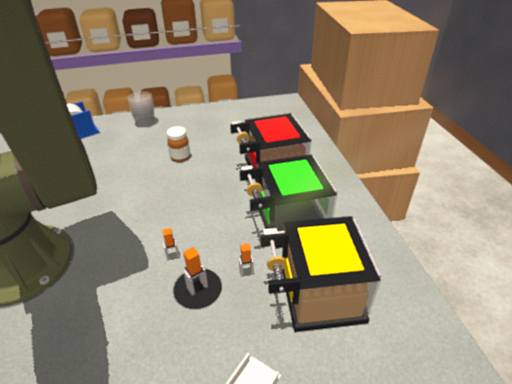

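The fork on the mat is at top-view (326,270), and there are two smaller look-alikes at (272,293) and (315,214). The green bin is in the middle at (247,140), with its white lug at (222,182) and its collar at (263,186). All three lids are shut.

```bash
python3 - <<'E'
from h import *
print(np.array(ctrl.camera_params("wrist")["T_tool_cam"]).round(3), ctrl.camera_params("wrist")["intrinsics"])
s=snap("top"); im=s[0].astype(int)
vv,uu=np.mgrid[0:384,0:512]; P=cloud(s,np.c_[uu.ravel(),vv.ravel()]).reshape(384,512,3)
g=(im[...,1]>150)&(im[...,0]<110)&(im[...,2]<110)&(P[...,2]>.13)
r=cv2.minAreaRect(P[g][:,:2].astype(np.float32)*1000); print("card",r,P[g][:,2].mean())
# lid (dark, z .13-.16) whole
m=(P[...,2]>.135)&(P[...,2]<.152)&(abs(P[...,1])<.12)&(P[...,0]>.6)
n,l,st,_=cv2.connectedComponentsWithStats(m.astype(np.uint8)); k=l[140,247]
print("lid",cv2.minAreaRect(P[l==k][:,:2].astype(np.float32)*1000))
o=(im[...,0]>180)&(im[...,2]<80)&(P[...,2]>.1)&(P[...,0]<.5)
print("handle",o.sum(),cv2.minAreaRect(P[o][:,:2].astype(np.float32)*1000),P[o][:,2].mean())
mat=(im.sum(2)<90)&(P[...,2]<.02)&(P[...,0]<.5)&(P[...,0]>.35)&(abs(P[...,1]+.16)<.07)
print("mat",mat.sum(),cv2.minEnclosingCircle(P[mat][:,:2].astype(np.float32)*1000))
b=(im[...,0]>150)&(im[...,0]-im[...,2]>70)&(abs(P[...,1]+.04)<.03)&(P[...,2]>.13)&(P[...,0]<.62)&(im[...,1]<200)
print("collar",b.sum(),P[b].mean(0) if b.any() else 0)
E
```

```text
[[ 0.    -0.968 -0.252  0.073]
 [ 1.     0.     0.    -0.   ]
 [-0.    -0.252  0.968 -0.164]
 [ 0.     0.     0.     1.   ]] [[312.51613629   0.         258.45837048]
 [  0.         312.51613629 195.74511411]
 [  0.           0.           1.        ]]
card ((592.09228515625, -6.426876068115234), (304.2323303222656, 121.50987243652344), 0.815301239490509) 0.1505189524301675
lid ((686.2686157226562, -3.798065185546875), (171.10792541503906, 172.15658569335938), 0.2566777169704437)
handle 180 ((423.8295593261719, -86.99227905273438), (189.8573760986328, 27.406993865966797), 88.65274047851562) 0.24630657027951242
mat 34 ((427.5041198730469, -161.47657775878906), 18.778409957885742)
collar 54 [ 0.5814679  -0.0360948   0.16652628]
```

Call:
move_arm --pt "1 0.9 -0.6 -0.3 0 0 0" --pt "1 1.8 -1.3 -0.6 0 0 0" --pt "1 2.7 -2.0 -0.8 0 0 0" --pt "1 3.6 -2.7 -1.0 0 0 0" --pt "1 4.5 -3.4 -1.2 0 0 0" --pt "1 5.4 -4.1 -1.4 0 0 0" --pt "1 6.0 -5.0 -1.6 0 0 0" --pt "1 6.0 -5.0 -1.6 0 0 0" --pt "1 6.0 -5.0 -1.6 0 0 0"

```text
time_s: 1.55
ee_pos: [0.3853, -0.1773, 0.3009]
eef_rot: [3.14, -0.002, 0.35]
force: [-0.7, -0.7, -0.6]
grip_width: 0.094
grip_force: 0.0
```

```bash
cat >> h.py <<'E'
def grid(s):
    vv,uu=np.mgrid[0:384,0:512]; return cloud(s,np.c_[uu.ravel(),vv.ravel()]).reshape(384,512,3)
E
python3 - <<'E'
from h import *
s=snap("wrist"); im=s[0].astype(int); save(s[0],"w0.png"); P=grid(s)
for c in ctrl.cut_out("wrist","fork"):
    R=c["region"]; Q=P[R]; t=Q[(Q[:,2]>.117)&(Q[:,2]<.128)]
    print(round(c["score"],2),np.round(c["point"]),R.sum(),np.percentile(Q,[2,98],axis=0).round(3).tolist(),len(t))
    if len(t)>20: print("handle top",cv2.minAreaRect(t[:,:2].astype(np.float32)*1000),t[:,2].mean())
    b=Q[(Q[:,2]>.06)&(Q[:,2]<.069)]
    if len(b)>20: print("bridge",len(b),cv2.minAreaRect(b[:,:2].astype(np.float32)*1000))
for c in ctrl.tip_of("wrist","fork"): print(c["score"],c["point"],atz(s,c["point"],.004).round(4))
m=(im.max(2)<45)&(P[...,2]>-.01)&(P[...,2]<.012)&(np.hypot(P[...,0]-.424,P[...,1]+.163)<.075)
Q=P[m][:,:2].astype(np.float32)*1000
print("mat",m.sum(),cv2.fitEllipse(cv2.convexHull(Q)))
E
```

```text
0.94 [261. 143.] 789 [[0.408, -0.181, 0.003], [0.443, -0.151, 0.122]] 540
handle top ((421.5209045410156, -166.84793090820312), (25.44561004638672, 25.34156036376953), 20.52933120727539) 0.12067171370143966
bridge 112 ((435.32977294921875, -161.6533660888672), (11.647013664245605, 29.71949005126953), 27.849905014038086)
0.87 [278.  50.] 652 [[0.522, -0.161, -0.001], [0.548, -0.139, 0.091]] 0
bridge 25 ((528.1087036132812, -150.8670196533203), (2.2163491249084473, 18.57115936279297), 5.598006725311279)
0.57 [175. 153.] 627 [[0.36, -0.073, -0.001], [0.387, -0.051, 0.091]] 0
bridge 34 ((375.6523742675781, -68.45184326171875), (23.023117065429688, 10.72476863861084), 39.458335876464844)
0.84 [278.2, 58.6] [ 0.535  -0.1523  0.004 ]
0.81 [186.3, 150.7] [ 0.3695 -0.0703  0.004 ]
0.71 [257.3, 143.8] [ 0.4147 -0.1653  0.004 ]
mat 2731 ((421.3086853027344, -167.19735717773438), (104.7773666381836, 106.14472961425781), 10.939942359924316)
```

View pics/w0.png

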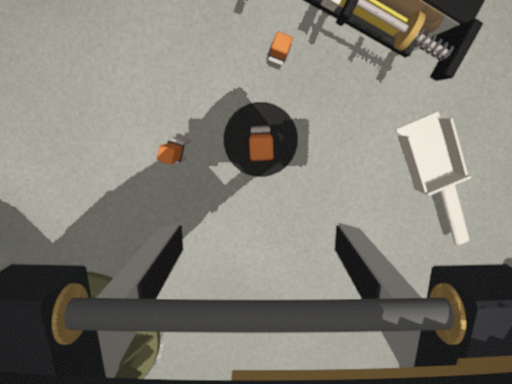

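The wrist view shows the mat fork at (261,143), with its bridge peeking out forward, so the fork's x axis is at a yaw of about 20.4°. Handle and mat centre agree at (0.4215, -0.167). I'll descend to just above it.

Call:
move_arm --pt "1 0.4 0 0.9 0 0 0" --pt "1 0.75 0.05 1.8 0 0 0" --pt "1 0.75 0.05 2.6 0 0 0" --pt "1 0.75 0.05 2.9 0 0 0" --pt "1 0.75 0.05 2.9 0 0 0" --pt "1 0.75 0.05 2.9 0 0 0"

```text
time_s: 2.3
ee_pos: [0.4196, -0.1721, 0.155]
eef_rot: [3.141, -0.0, 0.342]
force: [-0.0, -0.3, -0.1]
grip_width: 0.0939
grip_force: 0.0
```

```bash
python3 - <<'E'
from h import *
s=snap("wrist"); P=grid(s); o=ctrl.get_obs(); print(o["ee_pos"],o["eef_rot"],np.abs(o["joint_vel"]).max())
for c in ctrl.cut_out("wrist","fork"):
    Q=P[c["region"]]; t=Q[(Q[:,2]>.117)&(Q[:,2]<.128)]
    if len(t)>50:
        r=cv2.minAreaRect(t[:,:2].astype(np.float32)*1000); print(len(t),r,t[:,2].mean())
        d=np.r_[np.array(r[0])/1000,.094]-o["ee_pos"]; print("tool shift units",(pose()[:3,:3].T@d/.05).round(3), c["point"])
E
```

```text
[ 0.41987619 -0.17207581  0.15549981] [ 3.14051722e+00 -9.43173548e-04  3.42341947e-01] 0.011238411892948214
1368 ((421.76019287109375, -167.22824096679688), (25.791828155517578, 25.93584632873535), 22.73873519897461) 0.12060691906051801
tool shift units [ 0.066 -0.08   1.23 ] [252.6, 208.2]
```

Call:
move_arm --pt "1 0.07 -0.08 0.3 0 0 -0.03" --pt "1 0.07 -0.08 0.8 0 0 -0.03" --pt "1 0.07 -0.08 1.2 0 0 -0.03" --pt "1 0.07 -0.08 1.22 0 0 -0.03" --pt "0.0 0.07 -0.08 1.22 0 0 -0.03" --pt "-0.7 0.07 -0.08 1.22 0 0 -0.03" --pt "-0.9 0.07 -0.08 1.22 0 0 -0.03" --pt "-0.9 0.07 -0.08 1.22 0 0 -0.03" --pt "-0.9 0.07 -0.08 1.22 0 0 -0.03" --pt "-0.9 0.07 -0.08 1.22 0 0 -0.03" --grip_force 40

```text
time_s: 3.4
ee_pos: [0.4217, -0.1661, 0.0936]
eef_rot: [3.141, -0.0, 0.374]
force: [0.4, -0.5, -0.1]
grip_width: 0.0496
grip_force: 0.0
```

Call:
move_arm --pt "-0.9 0 0 0 0 0 0" --pt "-0.9 0 0 0 0 0 0" --pt "-0.9 0 0 0 0 0 0" --pt "-0.9 0 0 0 0 0 0" --pt "-0.9 0 0 0 0 0 0"

```text
time_s: 3.9
ee_pos: [0.4216, -0.1661, 0.0934]
eef_rot: [-3.142, 0.0, 0.374]
force: [0.9, 0.4, -0.3]
grip_width: 0.0256
grip_force: 40.0
```

Call:
move_arm --pt "-0.9 0 0 -0.4 0 0 0" --pt "-0.9 0 0 -1.2 0 0 0" --pt "-0.9 0 0 -2.1 0 0 0" --pt "-0.9 0.3 -0.2 -3.0 0 0 0.1" --pt "-0.9 0.9 -0.6 -3.9 0 0 0.2" --pt "-0.9 1.6 -1.1 -4.6 0 0 0.3" --pt "-0.9 2.3 -1.7 -5.0 0 0 0.37" --pt "-0.9 3.0 -2.17 -5.0 0 0 0.37" --pt "-0.9 3.0 -2.17 -5.0 0 0 0.37" --pt "-0.9 3.0 -2.17 -5.0 0 0 0.37"

```text
time_s: 4.9
ee_pos: [0.5218, -0.0095, 0.3427]
eef_rot: [3.142, 0.001, 0.006]
force: [-0.3, -1.2, -1.4]
grip_width: 0.0258
grip_force: 40.0
```

```bash
python3 - <<'E'
from h import *
for k in range(1):
    s=snap("wrist"); save(s[0],"w1.png"); P=grid(s); im=s[0].astype(int); np.savez("w1.npz",P=P,im=im)
    o=ctrl.get_obs(); print(o["ee_pos"],o["eef_rot"],np.abs(o["joint_vel"]).max())
    for t,z in(("green_rod",.152),("bin_green",0),("fork",.22)):
        for c in ctrl.tip_of("wrist",t): print(t,c["score"],np.round(c["point"],1),atz(s,c["point"],z).round(4))
s=snap("top")
for c in ctrl.tip_of("top","green_rod"): print("top",c["score"],c["point"],atz(s,c["point"],.152).round(4))
E
```

```text
[ 0.52140302 -0.01043247  0.3427859 ] [3.14147094e+00 1.30985670e-03 4.57290865e-03] 0.028303723188658127
bin_green 0.81 [256.1  49.7] [ 0.6901 -0.0051  0.    ]
fork 0.93 [346.3 153.1] [ 0.5607 -0.0904  0.22  ]
fork 0.64 [259.3 203.5] [ 0.5119 -0.0106  0.22  ]
```

View pics/w1.png

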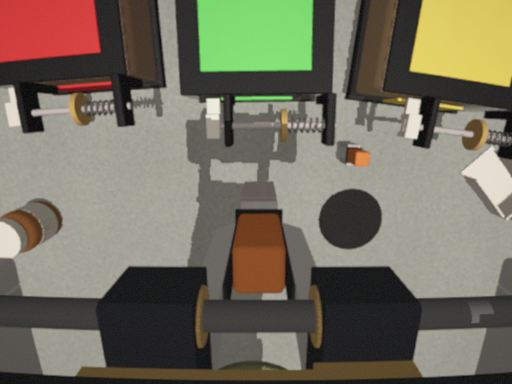

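The wrist view shows the fork held. The green rod is at row ~125, columns 233–280, with its collar at (285,125) and its plates at columns ~228 and ~329; the green lid is shut. Now I'll fit the bin pose from the depth.

```bash
python3 - <<'E'
from h import *
D=np.load("w1.npz"); P,im=D["P"],D["im"]
def st(n,m): 
    Q=P[m]; print(n,m.sum(),np.median(Q,0).round(4),Q.min(0).round(4),Q.max(0).round(4))
V,U=np.mgrid[0:384,0:512]
roi=(V>92)&(V<150)&(U>200)&(U<345)&(P[...,2]>.13)&(P[...,2]<.2)
br=roi&(im[...,0]-im[...,2]>60); st("collar",br)
rod=roi&(U>=236)&(U<=278)&(V>112)&(V<135); st("rod",rod)
Q=P[rod]; print("rod slope dx/dy",np.polyfit(Q[:,1],Q[:,0],1))
pl=roi&(im.max(2)<50)
st("plate+",pl&(U<240)); st("plate-",pl&(U>318))
wh=roi&(im.min(2)>150)&(U<222); st("lug",wh)
g=(im[...,1]>150)&(im[...,0]<120)&(im[...,2]<120)&(P[...,2]>.13); 
for f in (0,-1): pass
# lid front edge: dark, near row 92
e=[]
for u in range(190,325,3):
    col=np.nonzero((im[:105,u].max(1)<60)&(abs(P[:105,u,2]-.146)<.012))[0]
    if len(col): e.append(P[col.max(),u])
e=np.array(e); p=np.polyfit(e[:,1],e[:,0],1); r=abs(e[:,0]-np.polyval(p,e[:,1]))<.003; print("lid front",np.polyfit(e[r][:,1],e[r][:,0],1),r.sum(),len(e))
# card left/right edges
for side in(0,1):
    q=np.array([P[v,(np.nonzero(g[v])[0][[0,-1]][side])] for v in range(2,66,2) if g[v].any()]); print("card edge",np.polyfit(q[:,0],q[:,1],1),q[:,1].mean())
q=np.array([P[np.nonzero(g[:85,u])[0].max(),u] for u in range(205,308,3)]); print("card front",np.polyfit(q[:,1],q[:,0],1))
# fork
f=(V>175)&(V<300)&(U>225)&(U<295)&(im[...,0]-im[...,2]>50)&(P[...,2]>.3); st("handle",f)
f2=(V>180)&(V<215)&(U>238)&(U<280)&(P[...,2]>.2)&(P[...,2]<.33)&(im.max(2)>60); st("prong",f2)
E
```

```text
collar 156 [ 0.5869 -0.0364  0.1671] [ 0.5695 -0.0397  0.157 ] [ 0.5994 -0.0336  0.1705]
rod 267 [ 0.5831 -0.0066  0.1538] [ 0.5796 -0.031   0.1501] [0.5865 0.0156 0.1562]
rod slope dx/dy [-0.02685768  0.58300287]
plate+ 413 [0.5927 0.0232 0.1651] [0.561  0.0125 0.132 ] [0.6177 0.0548 0.1678]
plate- 340 [ 0.5946 -0.0822  0.1624] [ 0.5646 -0.0896  0.1302] [ 0.6186 -0.0789  0.1678]
lug 278 [0.6002 0.0413 0.148 ] [0.5883 0.0347 0.1435] [0.6111 0.049  0.1597]
lid front [-0.0165151   0.61687091] 43 45
card edge [0.01236158 0.04659393] 0.054990006581973214
card edge [ 0.02251204 -0.08037831] -0.06507240811141185
card front [-0.0148061   0.64031609]
handle 3890 [ 0.5298 -0.0095  0.3695] [ 0.5086 -0.0226  0.3179] [0.5947 0.0034 0.5069]
prong 1051 [ 0.5408 -0.0099  0.304 ] [ 0.5332 -0.0227  0.2526] [0.5415 0.0024 0.3208]
```

Call:
move_arm --pt "-0.9 0.6 -0.05 0 0 0 -0.012" --pt "-0.9 1.1 -0.09 0.4 0 0 -0.012" --pt "-0.9 1.23 -0.09 1.0 0 0 -0.012" --pt "-0.9 1.23 -0.09 1.3 0 0 -0.012" --pt "-0.9 1.23 -0.09 1.3 0 0 -0.012" --pt "-0.9 1.23 -0.09 1.3 0 0 -0.012" --pt "-0.9 1.23 -0.09 1.3 0 0 -0.012"

```text
time_s: 5.9
ee_pos: [0.5834, -0.0059, 0.28]
eef_rot: [3.141, -0.002, 0.015]
force: [0.2, 0.9, -1.2]
grip_width: 0.026
grip_force: 40.0
```

```bash
python3 - <<'E'
from h import *
o=ctrl.get_obs(); print(o["ee_pos"],o["eef_rot"])
a=snap("side"); b=snap("top"); w=snap("wrist")
x=cv2.resize(a[0][100:260,180:340],(400,400)); y=cv2.resize(w[0][60:260,180:380],(400,400)); save(np.hstack([x,y]),"c2.png")
E
```

```text
[ 0.58336368 -0.00586898  0.28000646] [ 3.14136804e+00 -2.23714616e-03  1.54042374e-02]
```

View pics/c2.png

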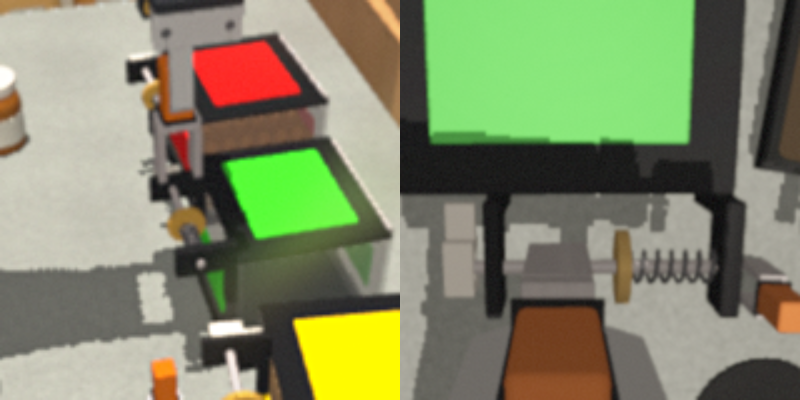

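The crops show the prongs hanging astride the rod line, between the left plate and the collar. Descending.

Call:
move_arm --pt "-0.9 0 0 0.4 0 0 0" --pt "-0.9 0 0 0.7 0 0 0" --pt "-0.9 0 0 0.9 0 0 0" --pt "-0.9 0 0 1.1 0 0 0" --pt "-0.9 0 0 1.3 0 0 0" --pt "-0.9 0 0 1.5 0 0 0" --pt "-0.9 0 0 1.5 0 0 0"

```text
time_s: 6.75
ee_pos: [0.5827, -0.0055, 0.202]
eef_rot: [-3.141, 0.002, 0.016]
force: [-0.9, 0.6, -1.8]
grip_width: 0.0256
grip_force: 40.0
```

Call:
move_arm --pt "-0.9 0 0.15 0 0 0 0" --pt "-0.9 0 0.25 0 0 0 0" --pt "-0.9 0 0.35 0 0 0 0" --pt "-0.9 0 0.42 0 0 0 0" --pt "-0.9 0 0.5 0 0 0 0" --pt "-0.9 0 0.58 0 0 0 0" --pt "-0.9 0 0.66 0 0 0 0" --pt "-0.9 0 0.66 0 0 0 0" --pt "-0.9 0 0.66 0 0 0 0"

```text
time_s: 7.65
ee_pos: [0.5839, -0.0382, 0.204]
eef_rot: [-3.14, -0.001, 0.016]
force: [0.2, 5.8, 1.4]
grip_width: 0.0254
grip_force: 40.0
```

```bash
python3 - <<'E'
from h import *
a=snap("side"); w=snap("wrist")
x=cv2.resize(a[0][80:260,180:360],(400,400)); y=cv2.resize(w[0][0:260,120:380],(400,400)); save(np.hstack([x,y]),"c3.png")
E
```

```text
(no output)
```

View pics/c3.png

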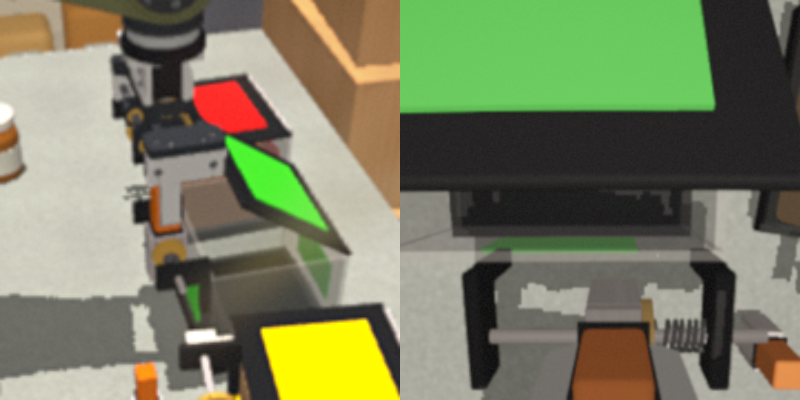

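The collar is pressed and the green lid is rising; the other two bins are shut. I'll let it finish, then ease the bar back.

Call:
move_arm --pt "-0.9 0 0 0 0 0 0" --pt "-0.9 0 0 0 0 0 0" --pt "-0.9 0 0 0 0 0 0" --pt "-0.9 0 0 0 0 0 0" --pt "-0.9 0 0 0 0 0 0" --pt "-0.9 0 0 0 0 0 0" --pt "-0.9 0 0 0 0 0 0" --pt "-0.9 0 0 0 0 0 0" --pt "-0.9 0 0 0 0 0 0" --pt "-0.9 0 0 0 0 0 0" --pt "-0.9 0 0 0 0 0 0" --pt "-0.9 0 0 0 0 0 0"

```text
time_s: 8.95
ee_pos: [0.5839, -0.0381, 0.204]
eef_rot: [-3.14, -0.001, 0.016]
force: [0.1, 4.1, 1.5]
grip_width: 0.0255
grip_force: 40.0
```

Call:
move_arm --pt "-0.9 0 -0.1 0 0 0 0" --pt "-0.9 0 -0.2 0 0 0 0" --pt "-0.9 0 -0.3 0 0 0 0" --pt "-0.9 0 -0.4 0 0 0 0" --pt "-0.9 0 -0.5 0 0 0 0" --pt "-0.9 0 -0.6 0 0 0 0" --pt "-0.9 0 -0.6 -0.3 0 0 0" --pt "-0.9 0 -0.6 -0.8 0 0 0" --pt "-0.9 0 -0.6 -1.4 0 0 0" --pt "-0.9 -0.3 -0.6 -1.7 0 0 0" --pt "-0.9 -1.0 -0.6 -1.8 0 0 0" --pt "-0.9 -1.0 -0.6 -1.8 0 0 0"

```text
time_s: 10.15
ee_pos: [0.5312, -0.0093, 0.2947]
eef_rot: [3.141, -0.001, 0.016]
force: [-0.6, 0.4, -1.4]
grip_width: 0.0258
grip_force: 40.0
```

```bash
python3 - <<'E'
from h import *
o=ctrl.get_obs(); print(o["ee_pos"],o["eef_rot"],o["time_s"])
a=snap("side"); w=snap("wrist"); P=grid(w); im=w[0].astype(int)
f=(im[...,0]-im[...,2]>50)&(P[...,2]>.25)&(abs(P[...,0]-o["ee_pos"][0])<.03)&(abs(P[...,1]-o["ee_pos"][1])<.03)
print("handle rel TCP",(np.percentile(P[f],[2,50,98],axis=0)-o["ee_pos"]).round(4).tolist())
x=cv2.resize(a[0][80:300,150:370],(400,400)); y=cv2.resize(w[0][0:300,110:410],(400,400)); save(np.hstack([x,y]),"c4.png")
d=np.array([.4216,-.1661,.25])-o["ee_pos"]; print("units",(pose()[:3,:3].T@d/.05).round(3))
E
```

```text
[ 0.53118382 -0.00933781  0.29474284] [ 3.14104596e+00 -1.30656106e-03  1.56916982e-02] 10.15
handle rel TCP [[-0.0094, -0.0278, -0.0173], [0.0136, -0.0014, 0.028], [0.0281, 0.0264, 0.1108]]
units [-2.241  3.1    0.894]
```

View pics/c4.png

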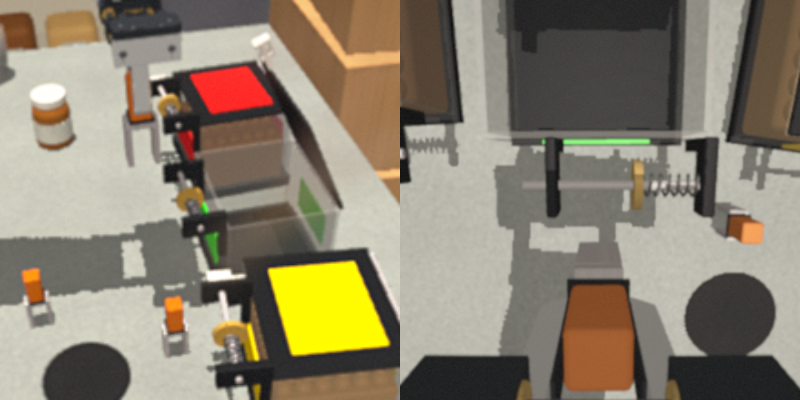

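The green lid is fully open, the red and yellow bins are shut, and the fork hangs straight. Now going back over the mat.

Call:
move_arm --pt "-0.9 -0.4 0.5 0 0 0 -0.1" --pt "-0.9 -0.9 1.2 0 0 0 -0.2" --pt "-0.9 -1.5 2.0 0.3 0 0 -0.3" --pt "-0.9 -2.0 2.7 0.6 0 0 -0.36" --pt "-0.9 -2.24 3.1 0.9 0 0 -0.36" --pt "-0.9 -2.24 3.1 1.6 0 0 -0.36" --pt "-0.9 -2.24 3.1 2.3 0 0 -0.36" --pt "-0.9 -2.24 3.1 2.9 0 0 -0.36" --pt "-0.9 -2.24 3.1 3.4 0 0 -0.36" --pt "-0.9 -2.24 3.1 3.6 0 0 -0.36" --pt "-0.9 -2.24 3.1 3.6 0 0 -0.36" --pt "-0.9 -2.24 3.1 3.6 0 0 -0.36"

```text
time_s: 11.45
ee_pos: [0.4243, -0.1664, 0.1143]
eef_rot: [3.141, -0.001, 0.376]
force: [0.6, 0.3, -1.5]
grip_width: 0.0257
grip_force: 40.0
```

Call:
move_arm --pt "-0.9 -0.05 -0.02 0.1 0 0 0" --pt "-0.9 -0.05 -0.02 0.2 0 0 0" --pt "-0.9 -0.05 -0.02 0.3 0 0 0" --pt "-0.9 -0.05 -0.02 0.36 0 0 0" --pt "-0.9 -0.05 -0.02 0.4 0 0 0" --pt "-0.9 -0.05 -0.02 0.42 0 0 0" --pt "-0.9 -0.05 -0.02 0.42 0 0 0"

```text
time_s: 12.15
ee_pos: [0.4211, -0.1661, 0.0934]
eef_rot: [3.141, -0.0, 0.376]
force: [-5.7, 2.9, 13.4]
grip_width: 0.0255
grip_force: 40.0
```

Contact with the mat. I'll ease up slightly and open.

Call:
move_arm --pt "-0.9 0 0 -0.01 0 0 0" --pt "-0.9 0 0 -0.015 0 0 0" --pt "-0.4 0 0 -0.015 0 0 0" --pt "-0.2 0 0 -0.015 0 0 0" --pt "0 0 0 -0.015 0 0 0" --pt "0.3 0 0 -0.015 0 0 0" --pt "0.3 0 0 -0.015 0 0 0" --pt "0.3 0 0 -0.015 0 0 0" --grip_force 10

```text
time_s: 12.95
ee_pos: [0.421, -0.1661, 0.0932]
eef_rot: [3.142, -0.0, 0.376]
force: [0.1, -0.2, -0.3]
grip_width: 0.0604
grip_force: 0.0
```

Call:
move_arm --pt "0.3 0 0 0 0 0 0" --pt "0.3 0 0 0 0 0 0" --pt "0.3 0 0 0 0 0 0"

```text
time_s: 13.25
ee_pos: [0.421, -0.1661, 0.0932]
eef_rot: [-3.142, 0.0, 0.376]
force: [-0.7, -0.5, 1.0]
grip_width: 0.0611
grip_force: 0.0
```

Open with clearance on both sides. Rising straight up, then backing away to look.

Call:
move_arm --pt "0.3 0 0 -0.3 0 0 0" --pt "0.3 0 0 -0.8 0 0 0" --pt "0.3 0 0 -1.5 0 0 0" --pt "0.3 0 0 -2.2 0 0 0" --pt "0.3 0 0 -3.0 0 0 0" --pt "0.3 -0.6 0 -3.6 0 0 0" --pt "0.3 -1.2 0 -4.0 0 0 0" --pt "0.3 -1.2 0 -4.0 0 0 0" --pt "0.3 -1.2 0 -4.0 0 0 0"

```text
time_s: 14.15
ee_pos: [0.3651, -0.1883, 0.2933]
eef_rot: [3.141, -0.001, 0.375]
force: [1.1, 0.6, -0.5]
grip_width: 0.0611
grip_force: 0.0
```

```bash
python3 - <<'E'
from h import *
a=snap("side"); w=snap("wrist"); P=grid(w)
for c in ctrl.cut_out("wrist","fork"):
    Q=P[c["region"]]; t=Q[(Q[:,2]>.117)&(Q[:,2]<.128)]
    if len(t)>50: print(len(t),cv2.minAreaRect(t[:,:2].astype(np.float32)*1000),t[:,2].mean())
save(np.hstack([cv2.resize(a[0][80:380,100:400],(400,400)),cv2.resize(w[0][0:300,110:410],(400,400))]),"c5.png")
E
```

```text
569 ((420.4351806640625, -166.25888061523438), (24.027978897094727, 24.564743041992188), 21.53234100341797) 0.12073056623918278
```

View pics/c5.png

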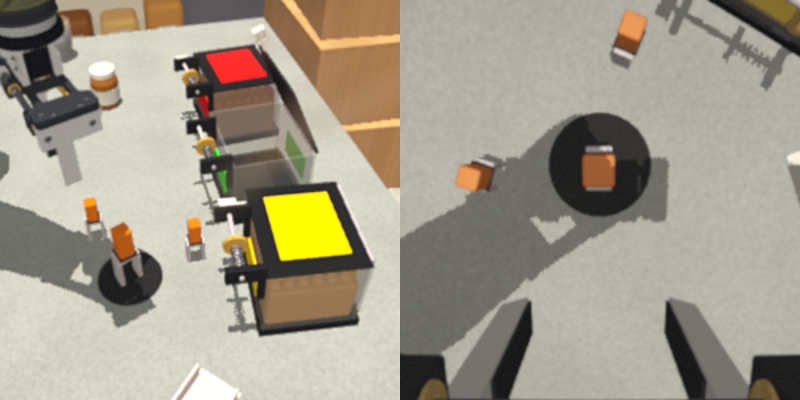

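The fork stands upright mid-mat and released. The green lid is open and the others are shut.

```bash
python3 -c "
from station import ctrl
print(ctrl.hand_in())"
```

```text
the job is handed in; nothing more can be done
None
```

The green bin is open, the red and yellow bins are still shut, and the fork is standing upright in the middle of its mat, released; I handed the job in at about 14 s of the 48 s allowed.

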